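# Third hand at the assembly jig: hold a rod socket against the sprung stop

## Robot

A 7-joint arm with a two-finger parallel gripper is mounted at the origin on a cart in front of the work surface, level with it; the furniture and walls round the work are solid. World frame = base frame: x ahead of the robot, y to its left, z up, the work surface at z = 0. Lengths are in mm, angles in rad, forces in N, time in s.
With the tool pointing down it reaches from about 425 to 800 mm from the base axis. Payload 8.3 kg.
Tool frame: the origin (TCP) lies on the centre line of the jaws, within the pads' length; the fingertips stand 22 mm ahead of it and the grasp point (between the pads) lies 3 mm ahead of it; x points along the fingers, z is the direction in which the jaws open and shut, and the axes are right-handed (so a half turn about x gives the same grasp; the last joint's range is limited). The gripper opens to 85 mm and grips with 20 to 120 N. Pads are 22 mm wide; open, the fingers measure 114 mm over their backs; the gripper's body (76 mm by 85 mm) begins 54 mm behind the grasp point. The pads swing forward as they close: fully open they stand 13 mm farther back than shut.
Start: joints at [1.173, 0.383, 0.016, 1.37, -0.006, 1.388, -0.046], TCP at [205.398, -590.268, 253.279] pointing down, gripper open.
Joint ranges: [-2.95, 2.95], [-0.25, 2.06], [-1.52, 1.56], [0.18, 2.33], [-1.44, 4.58], [0.02, 2.06], [-3.01, 3.01]. Speed limits (rad/s): [2.39, 2.39, 3.01, 3.01, 3.14, 3.14, 3.14].

## Interface

Orientations are given as a rotation vector (axis times angle).
In Python, from workcell import ctrl gives the robot as it stands.
- The arm moves only by the tool carry_out, never from a script. Its arguments are lists of equal length, an entry for each row: "offset": the shift along the tool's x, y, z in units of 40 mm (1.0 is 40 mm), a list of three; "twist": the turn, a rotation vector about the tool's x, y, z in units of 6 degrees (1.0 is 6 degrees), a list of three; "gripper": the closure in counts, from 0 (fully open) to 255 (shut). In form: {"offset": [[x, y, z], ...], "twist": [[rx, ry, rz], ...], "gripper": [gripper, ...]}. A call has 1 to 20 rows; each row is the pose to reach, as a shift and turn from the pose commanded when the call began, along the tool's axes at that moment; what a row does not reach only later rows make up. A row lasts 1/12 s, in which the tool goes at most 41.7 mm and 7.16 degrees, less where a joint would pass 70% of its speed; a pose out of reach is approached as far as the arm can. A call with a gripper value outside its range is refused whole. The fingers move at their own pace and stop on an object; "force" is the grip in N (left out, the last holds). Time passes only in rows, so rows that repeat a pose let the fingers close. It gives the time, the measured TCP pose, the force and the opening at its end, in the units of the state.
- ctrl.sense(): the state, without advancing time (a new reading comes with each control period).
- ctrl.snapshot(name): name is "scene" or "side" or "wrist"; returns the picture (384x512x3 uint8, blue, green, red); there is no depth.
- ctrl.calibration(name): a dict with "fx", "fy", "cx", "cy" (pixels), "dist" ([k1, k2, p1, p2, k3] as OpenCV has them; the pictures are not rectified), "origin" and "orientation" of the camera in the world. Camera axes: x right, y down, z forward; pixel columns grow to the right and rows downward; lengths in mm; the calibration is good to about 2 mm. A picture is of the moment at which its call begins: read the wrist's pose just before it. calibration takes no time and is no camera call; for the wrist camera it gives the pose at the moment of the call.
- ctrl.close_job(): hands the job in, once; it reports no verdict.
Trained networks look in the newest picture that a camera, given by its name, has taken for a name from the list of things; names that differ only in an ending like _2 or _b are one class to them, and where a whole thing is asked for, a point or a joint stands for the part that bears it (a point fixed in the world has none). Each returns a list of dicts, best first, with "score" (0 to 1); they miss things now and then, are a little off and sometimes report something else, mostly with a low value. They report only what shows in the picture. A call takes as long as a camera call. They do not tell look-alikes from the thing itself.
- ctrl.regions_of(camera, name): "mask" (384x512 bool, what is visible of it) and "bbox" ([left, top, right, bottom] in pixels, round what is visible of it).
- ctrl.tip_of(camera, name): "centre" ([column, row] in pixels: a listed point, or the origin of a listed thing).
The state is a dict: "time": time; "joint_pos": joint angles; "dq": joint speeds; "effort": joint torques, N m; "position": TCP position; "orientation": TCP orientation; "ft_force": force on the tool from outside, world axes, zero at the start; "torque": the same for the moment, N m; "grip_width": opening from 0.0 (shut) to 1.0 (fully open).
Only numpy, scipy, OpenCV 4.12 (cv2) and the standard library are available. Lean on these libraries where they do the work, as an engineer would, in place of code of your own. Each camera call takes 0.05 s, during which the arm holds its last target.

## Task

Be my third hand at the jig: with nothing touching its sprung shoe, first ready the force indicator (the small white three-key console) by pressing its keys down one at a time, letting each up again: the large round one, the small round one, then the long bar. Then lay the loose rod socket flat on the jig's bed between the rails, a short (60 mm) side of its flange to the shoe, and push it squarely against the shoe until the pointers stand between the two lines of their scales, never ramming the shoe to the end of its travel. Hold it there steadily for three seconds and let your program finish while still holding it, so that I can drive the screws; leave the tape roll, the funnel adapter and the marker where they are.

Things in the scene. Friction and masses are not known exactly. Their poses are not given: they have to be found in the camera images.
- socket_center (a point): Centre, 28 mm above the underside, of the loose stand-rod socket (dark steel, 0.2 kg, standing on the worktop): flange 70 (its x) x 60 (its y) x 8 mm with a hole near each corner, and a square post 26 x 26 mm, sides along x and y, on its middle, its top 56 mm above the underside. z is up.
- socket: The same loose socket; this origin is the centre of its underside, same axes.
- jig: Fixed jig, origin under its centre, +x = pushing direction. Grey bed 190 (x) x 124 (y) mm, top at 8 mm. Two rails along x from x -85 to +42 mm, 72 mm apart (inside y -36 to 36), tops at 18 mm. Channel open above and at its -x end; the shoe closes it at x = 20 mm; spring housing behind (x 61 to 93, 38 mm high). A socket on the bed has its centre 36 mm above the worktop.
- shoe_face (a point): Middle of the shoe's face, which looks to the jig's -x; at rest at jig x = 20 mm, y = 0, 17.5 mm above the worktop. The shoe is a steel bar 14 x 68 x 17 mm across the channel, top 26 mm above the worktop, with a pointer at each end over a white scale with two dark lines.
- shoe (a joint): How far the sprung shoe is pushed in along the jig's +x, m: 0 = free, 0.022 = end of travel; spring 0.8 N per mm, no preload. The pointers reach the first scale line at 0.009 and the second at 0.015 (7 to 12 N); midway is 0.012 (10 N). Beyond 0.0195 it is rammed to the end.
- indicator: Force indicator, white console fixed to the worktop, 100 (x) x 150 (y) x 30 mm, with a 42 mm high display ridge along its +x side. Origin at the centre of its underside. Its three grey keys stand in a row along its y, 22 mm to -x of its centre, 45 mm apart, in an order that differs from start to start.
- key_large_top (a point): Centre of the top of the large round key (diameter 30 mm), 40 mm above the worktop, 10 mm above the console; pressed straight down.
- key_small_top (a point): Centre of the top of the small round key (diameter 16 mm), same height.
- key_bar_top (a point): Centre of the top of the long bar key (32 mm along the console's x, 12 mm across), same height.
- key_large (a joint): Large round key, m: 0 = up, +0.005 = fully down; the spring takes about 4 N at the bottom and lifts the key again; it counts as pressed beyond 0.003.
- key_small (a joint): Small round key, m: 0 = up, +0.005 = fully down; the spring takes about 4 N at the bottom and lifts the key again; it counts as pressed beyond 0.003.
- key_bar (a joint): Long bar key, m: 0 = up, +0.005 = fully down; the spring takes about 4 N at the bottom and lifts the key again; it counts as pressed beyond 0.003.
- tape_roll: Bystander: roll of paper tape lying flat, 52 mm across, 13 mm high; to be left alone. Origin under its centre.
- adapter: Bystander: white funnel-shaped adapter, 45 mm across, 45 mm high; to be left alone. Origin under its centre.
- marker: Bystander: black marker lying down, 140 mm long, 16 mm high; to be left alone. Origin under its centre.
Things that resemble listed ones, but are neither listed nor needed, are in the scene too. Leave any yellow look-alike of the socket alone.

How it is judged (in metres and radians):
On the way, in this order (a step that is already met when the one before it is completed fails the run):
1. the large round key alone is pressed, the shoe free (value of joint key_large above 0.003 m and value of joint each of key_small, key_bar below 0.0015 m and value of joint shoe below 0.002 m), for 0.05 s.
2. then the small round key alone is pressed, the shoe free (value of joint key_small above 0.003 m and value of joint each of key_large, key_bar below 0.0015 m and value of joint shoe below 0.002 m), for 0.05 s.
3. then the long bar key alone is pressed, the shoe free (value of joint key_bar above 0.003 m and value of joint each of key_large, key_small below 0.0015 m and value of joint shoe below 0.002 m), for 0.05 s.
4. the socket is held squarely and flat against the shoe, pointers between the lines, without a break for about three seconds (value of joint shoe between 0.009 and 0.015 m and contact force between socket and shoe between 4 and 16 N and contact force between the fingers and socket above 2 N and angle between the x axis of socket and the x axis of jig, either way round below 0.1 rad and angle between socket's own z axis and vertical below 0.08 rad and y of socket_center in the frame of jig between -0.008 and 0.008 m and x of socket_center in the frame of jig between -0.012 and 0.006 m and z of socket_center in the frame of jig between 0.032 and 0.0405 m), for 2.7 s.
At the end, for the whole second after the job is handed in: Fingers still press the socket on the shoe: shoe in 9 to 15 mm (7 to 12 N), socket flat on the bed (4 mm, 0.08 rad), between the rails (8 mm of the middle), square within 0.1 rad with a 60 mm side to the shoe, at rest; all keys up (all of step 4 and linear speed of socket below 0.01 m/s and value of joint each of key_large, key_small, key_bar below 0.0015 m); the arm keeps its last pose, push and grip.
It fails at once if the shoe is rammed to the end of its travel (value of joint shoe above 0.0195 m).
It fails at once if the tape roll is disturbed (moved over 25 mm) (distance of tape_roll from where it was at the start of the episode above 0.025 m).
It fails at once if the adapter is disturbed (moved over 25 mm) (distance of adapter from where it was at the start of the episode above 0.025 m).
It fails at once if the marker is disturbed (moved over 25 mm) (distance of marker from where it was at the start of the episode above 0.025 m).
It also fails if it takes over 67 s, if anything falls off the work surface, if the arm or the gripper's body presses on something with over 40 N, if the wrist force passes 120 N, or if a joint passes its speed limit or range.

## Working session

There is one attempt and no reset: what is moved stays moved. The work goes in short steps, Python scripts to look and compute and a tool call to move; the robot and the scene stay as the last step left them, time stands still between calls to the robot, and variables do not carry over. Pictures are saved under pics/ and viewed, and the job is handed in when it is done.

Besides the shell and the picture viewer there is one more tool, called after "Emit:" as a command line: name --argument value ..., lists and objects as JSON in quotes. carry_out: Moves the arm, as the interface text tells. Its arguments: {"type":"object","properties":{"offset":{"type":"array"},"twist":{"type":"array"},"gripper":{"type":"array"},"force":{"type":"number"}},"required":["offset","twist","gripper"]}

```bash
ls; mkdir -p pics
python3 - <<'E'
from workcell import ctrl
import cv2
print(ctrl.sense())
for n in ["scene","side","wrist"]:
    im=ctrl.snapshot(n); cv2.imwrite(f"pics/{n}0.png",im)
    c=ctrl.calibration(n); print(n,c)
    for t in ["socket","socket_center","jig","shoe_face","indicator","key_large_top","key_small_top","key_bar_top","tape_roll","adapter","marker"]:
        try: print(t,[(round(d['score'],2),[round(float(v),1) for v in d['centre']]) for d in ctrl.tip_of(n,t)])
        except Exception as e: print(t,e)
E
```

```text
pics
{'time': 0.0, 'joint_pos': array([ 1.17312139,  0.38420615,  0.01637346,  1.37117709, -0.00629974,
        1.38820116, -0.04650055]), 'dq': array([ 1.24870746e-03,  2.09139416e-03,  1.59510135e-03,  2.72503510e-05,
        1.28408607e-04,  9.15135781e-04, -2.60935554e-04]), 'effort': array([-1.12434544e-03, -6.27602434e+01,  8.43687337e-01, -3.71833277e+01,
        1.64643995e-02,  1.40560447e-02, -1.60103525e-05]), 'position': array([ 205.22773296, -589.84707104,  252.28838492]), 'orientation': array([ 0.96023224,  1.35084861, -0.95841559]), 'ft_force': array([ 0.41597512, -0.65131751,  0.0099792 ]), 'torque': array([ 0.06319824, -0.00869859, -0.07013855]), 'grip_width': 1.000531904344476}
scene {'fx': 352.0750868273953, 'fy': 352.0750868273953, 'cx': 250.12237624228155, 'cy': 190.23626093496614, 'dist': array([-0.00444683,  0.        ,  0.        ,  0.        ,  0.        ]), 'origin': array([-440.9930634 , -552.96066955,  577.9956046 ]), 'orientation': array([-1.80236896,  0.98089457, -0.62569934])}
socket [(0.67, [234.2, 205.0])]
socket_center [(0.77, [232.7, 195.2])]
jig [(
[... 839 characters left out ...]
icator [(0.73, [225.5, 172.2])]
key_large_top [(0.5, [217.5, 171.1])]
key_small_top []
key_bar_top [(0.57, [237.2, 196.9]), (0.51, [215.5, 159.1])]
tape_roll [(0.72, [245.6, 316.7])]
adapter []
marker [(0.44, [262.5, 169.9]), (0.44, [269.8, 237.9])]
wrist {'fx': 339.7254416057305, 'fy': 339.7254416057305, 'cx': 263.93580604607564, 'cy': 192.68718654725558, 'dist': array([0.0077394, 0.       , 0.       , 0.       , 0.       ]), 'origin': array([ 270.16866675, -567.50189349,  374.60251185]), 'orientation': array([ 2.37002014, -1.68622194, -0.23359045])}
socket []
socket_center []
jig []
shoe_face []
indicator []
key_large_top []
key_small_top []
key_bar_top []
tape_roll []
adapter []
marker []
```

View pics/scene0.png

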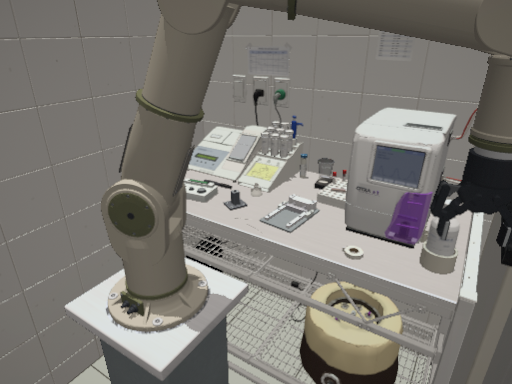

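View pics/side0.png

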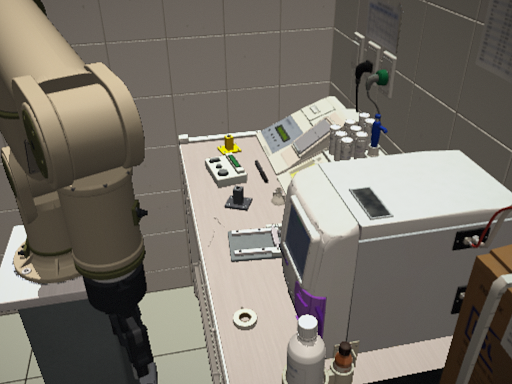

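View pics/wrist0.png

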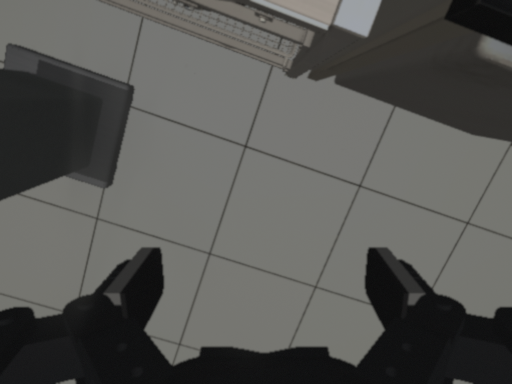

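```bash
cat > h.py <<'E'
from workcell import ctrl
import numpy as np, cv2
from scipy.spatial.transform import Rotation as R
def ray(c,px):
    K=np.array([[c['fx'],0,c['cx']],[0,c['fy'],c['cy']],[0,0,1]])
    u=cv2.undistortPoints(np.array([[px]],float),K,np.array(c['dist']))[0,0]
    d=R.from_rotvec(c['orientation']).apply([u[0],u[1],1]); return np.array(c['origin']),d
def atz(c,px,z):
    o,d=ray(c,px); return o+d*(z-o[2])/d[2]
def proj(c,P):
    K=np.array([[c['fx'],0,c['cx']],[0,c['fy'],c['cy']],[0,0,1]])
    Rm=R.from_rotvec(c['orientation']).as_matrix().T
    p,_=cv2.projectPoints(np.array(P,float).reshape(-1,3),cv2.Rodrigues(Rm)[0],-Rm@np.array(c['origin']),K,np.array(c['dist']))
    return p[:,0]
E
python3 - <<'E'
from h import *
a=cv2.imread('pics/side0.png')[125:275,170:320]; cv2.imwrite('pics/side0c.png',cv2.resize(a,(600,600),interpolation=cv2.INTER_CUBIC))
a=cv2.imread('pics/scene0.png')[165:245,170:330]; cv2.imwrite('pics/scene0c.png',cv2.resize(a,(800,400),interpolation=cv2.INTER_CUBIC))
s=ctrl.calibration('side');c=ctrl.calibration('scene')
np.set_printoptions(precision=1,suppress=True)
print('socket',atz(s,(241.7,198.4),28),atz(c,(232.7,195.2),28))
print('yellow',atz(s,(231.7,144.3),28))
print('jig',atz(s,(255,243),8),atz(c,(290,215),8))
print('shoe',atz(s,(270.2,236.2),17.5),atz(c,(291.9,206.5),17.5))
print('ind',atz(s,(225.5,172.2),0),atz(c,(194.4,194.3),0))
print('tape',atz(s,(245.6,316.7),0),atz(c,(348.1,253.6),0))
print('marker',atz(s,(262.5,169.9),0),atz(c,(214.3,186.4),0))
print('adapter',atz(s,(279,197),20),atz(c,(259,190),20))
E
```

```text
socket [497.9 104.4  28. ] [504.6 143.6  28. ]
yellow [531.1 459.9  28. ]
jig [495.9 -86.3   8. ] [514.6 -87.9   8. ]
shoe [538.9 -78.8  17.5] [558.1 -72.6  17.5]
ind [483.9 317.2   0. ] [479.5 309.8   0. ]
tape [ 421.4 -329.6   -0. ] [ 410.8 -326.4    0. ]
marker [606.7 303.9   0. ] [581.3 292.    0. ]
adapter [609.5  98.8  20. ] [611.   95.7  20. ]
```

View pics/side0c.png

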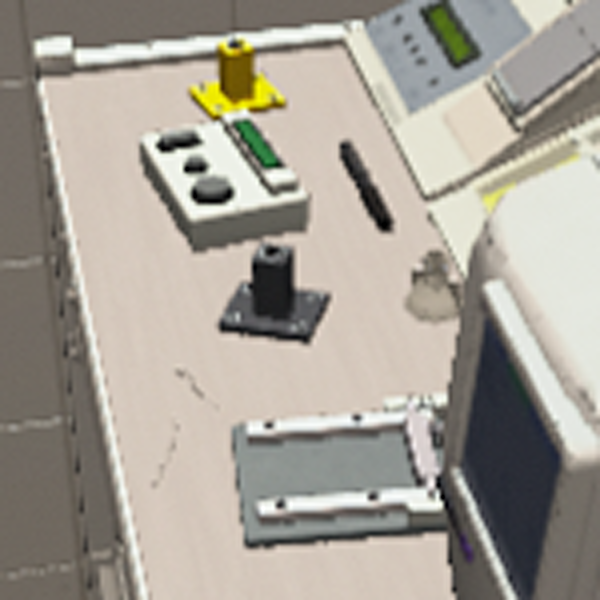

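View pics/scene0c.png

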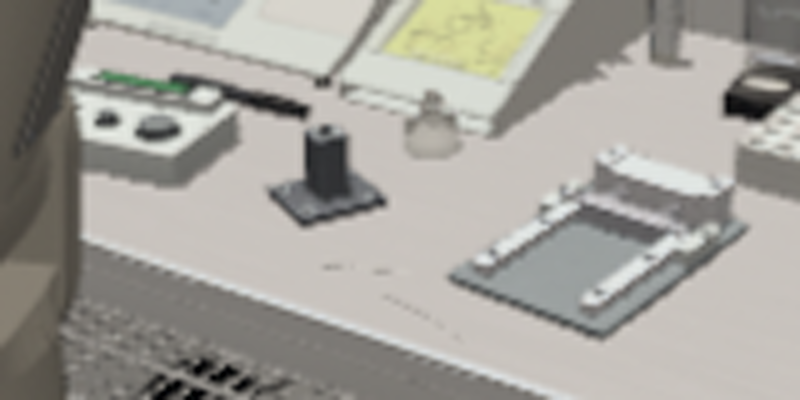

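```bash
cat >> h.py <<'E'
np.set_printoptions(precision=3,suppress=True)
def plan(pos,yaw,cmd=None):
    """yaw: world angle of tool z (jaw) dir; tool x down"""
    s=ctrl.sense()
    p=s['position'];Rc=R.from_rotvec(s['orientation'])
    if cmd is not None: p,Rc=np.array(cmd[0],float),cmd[1]
    best=None
    for y in (yaw,yaw+np.pi):
        Rt=mk(y)
        tw=(Rc.inv()*Rt).as_rotvec(degrees=True)/6
        if best is None or np.linalg.norm(tw)<np.linalg.norm(best): best=tw
    off=Rc.inv().apply(np.array(pos)-p)/40
    print('offset',off.round(3),'twist',best.round(3)); return off,best
def mk(y):
    z=np.array([np.cos(y),np.sin(y),0]);x=np.array([0,0,-1.]);yy=np.cross(z,x)
    return R.from_matrix(np.array([x,yy,z]).T)
E
python3 - <<'E'
from h import *
s=ctrl.sense();Rc=R.from_rotvec(s['orientation']);print(Rc.as_matrix())
w=ctrl.calibration('wrist');print(Rc.inv().apply(w['origin']-s['position']),(Rc.inv()*R.from_rotvec(w['orientation'])).as_matrix())
c=ctrl.calibration('scene');d=ctrl.calibration('side')
for p in [(347,232),(410,245),(425,265),(457,265)]:print(atz(c,p,0))
# pixels for machine top front left
for p in [(297,180),(300,290)]:print(atz(d,p,0),atz(d,p,300))
s0=s['position']
for P,y in [((300,-440,300),0.9),((430,-200,300),0.8),((480,60,300),0.5)]:
  plan(P,y)
E
```

```text
[[ 0.     0.944  0.329]
 [ 0.     0.329 -0.944]
 [-1.     0.    -0.   ]]
[-121.305   68.681   -0.23 ] [[ 0.    -0.271  0.962]
 [-0.001 -0.962 -0.271]
 [ 1.    -0.001 -0.   ]]
[ 523.908 -284.144    0.   ]
[ 551.94  -465.419    0.   ]
[ 470.307 -518.884    0.   ]
[ 516.658 -591.475    0.   ]
[699.781 213.953   0.   ] [ 546.211 -269.942  300.   ]
[ 562.921 -275.17     0.   ] [ 459.744 -578.964  300.   ]
offset [-1.167  3.469 -2.771] twist [ 9.603 -0.001 -0.   ]
offset [-1.167  8.51  -7.37 ] twist [10.557 -0.001 -0.   ]
offset [ -1.166  11.826 -13.099] twist [13.422 -0.001 -0.   ]
```

Run:
```python
from h import *
for P,y in [((170,-430,300),-70.8),((330,-320,300),-45),((465,0,330),0)]:
  plan(P,np.radians(y))
```

```text
offset [-1.167  0.481 -4.075] twist [-0.003 -0.    -0.001]
offset [-1.167  5.163 -5.358] twist [-4.303 -0.    -0.001]
offset [ -1.917  10.979 -11.805] twist [-11.803  -0.     -0.001]
```

Emit:
carry_out --offset '[[-1.17,0.48,-4.07],[-1.17,0.48,-4.07],[-1.17,0.48,-4.07],[-1.17,0.48,-4.07],[-1.17,0.48,-4.07],[-1.17,5.16,-5.36],[-1.17,5.16,-5.36],[-1.17,5.16,-5.36],[-1.17,5.16,-5.36],[-1.17,5.16,-5.36],[-1.92,10.98,-11.8],[-1.92,10.98,-11.8],[-1.92,10.98,-11.8],[-1.92,10.98,-11.8],[-1.92,10.98,-11.8],[-1.92,10.98,-11.8],[-1.92,10.98,-11.8],[-1.92,10.98,-11.8],[-1.92,10.98,-11.8],[-1.92,10.98,-11.8]]' --twist '[[0,0,0],[0,0,0],[0,0,0],[0,0,0],[0,0,0],[-4.3,0,0],[-4.3,0,0],[-4.3,0,0],[-4.3,0,0],[-4.3,0,0],[-11.8,0,0],[-11.8,0,0],[-11.8,0,0],[-11.8,0,0],[-11.8,0,0],[-11.8,0,0],[-11.8,0,0],[-11.8,0,0],[-11.8,0,0],[-11.8,0,0]]' --gripper '[0,0,0,0,0,0,0,0,0,0,0,0,0,0,0,0,0,0,0,0]'

```text
time: 3.47
position: [466.0, 5.0, 330.8]
orientation: [-0.005, 1.569, 0.007]
ft_force: [-0.2, 0.6, 0.0]
grip_width: 0.996
```

Run:
```python
from h import *
print(ctrl.sense()['joint_pos'],ctrl.sense()['dq'])
c=ctrl.calibration('wrist');im=ctrl.snapshot('wrist');cv2.imwrite('pics/w1.png',cv2.resize(im,(768,576)))
cv2.imwrite('pics/w1r.png',im)
for t,z in [("socket",0),("socket_center",28),("jig",0),("shoe_face",17.5),("indicator",0),("key_large_top",40)]:
    print(t,[(round(d['score'],2),np.round(d['centre'],1),atz(c,d['centre'],z)) for d in ctrl.tip_of('wrist',t)])
import pickle;pickle.dump(c,open('w1.pkl','wb'))
```

```text
[ 0.536  0.04  -0.629  1.622  0.022  1.485 -0.086] [ 0.046 -0.016  0.081  0.031  0.007  0.002  0.08 ]
socket [(0.68, array([287. ,  56.9]), array([494.103, 122.41 ,   0.   ]))]
socket_center [(0.72, array([285. ,  53.6]), array([489.89 , 122.958,  28.   ]))]
jig [(0.57, array([305.6, 217.7]), array([525.728, -89.196,   0.   ]))]
shoe_face [(0.98, array([317.6, 222. ]), array([539.97 , -88.991,  17.5  ]))]
indicator []
key_large_top [(0.15, array([305. , 213.6]), array([519.372, -69.211,  40.   ]))]
```

View pics/w1.png

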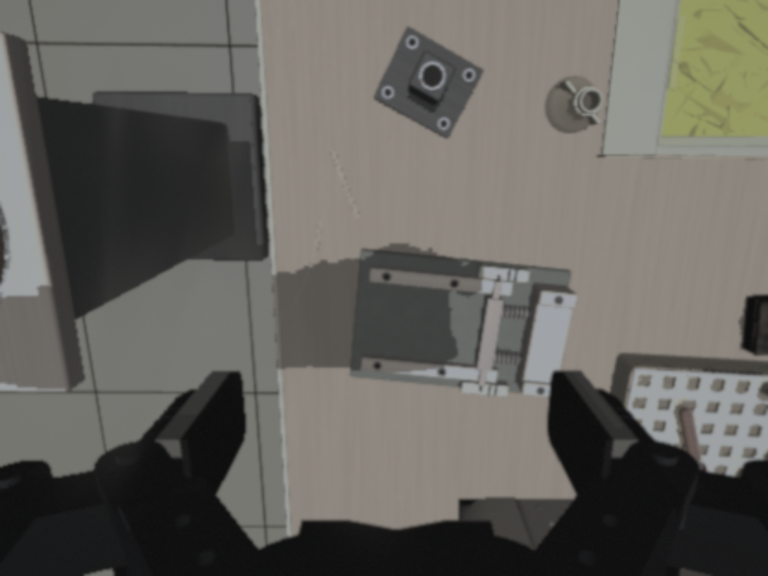

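```bash
cat >> h.py <<'E'
from scipy.optimize import least_squares
def fit(c,obj,px,x0):
    obj=np.array(obj,float);px=np.array(px,float)
    def W(v): 
        a=v[2];q=obj.copy();q[:,0]=v[0]+np.cos(a)*obj[:,0]-np.sin(a)*obj[:,1];q[:,1]=v[1]+np.sin(a)*obj[:,0]+np.cos(a)*obj[:,1];return q
    r=least_squares(lambda v:(proj(c,W(v))-px).ravel(),x0)
    return r.x,np.abs(r.fun).max(),W
E
python3 - <<'E'
from h import *
import pickle;c=pickle.load(open('w1.pkl','rb'))
px=np.array([(409,27),(483,71),(447,137),(375,98)])/1.5
P=np.array([atz(c,p,8) for p in px]);print(P, np.linalg.norm(P-np.roll(P,-1,0),axis=1))
top=atz(c,np.array((432,75))/1.5,56);print(top)
j=np.array([(363,250),(570,268),(351,375)])/1.5
Q=np.array([atz(c,p,8) for p in j]);print(Q,np.linalg.norm(Q[1]-Q[0]),np.linalg.norm(Q[2]-Q[0]))
im=cv2.imread('pics/w1r.png')
cv2.imwrite('pics/w1a.png',cv2.resize(im[155:270,225:395],None,fx=4.5,fy=4.5,interpolation=cv2.INTER_CUBIC))
cv2.imwrite('pics/w1b.png',cv2.resize(im[10:100,235:345],None,fx=6,fy=6,interpolation=cv2.INTER_CUBIC))
E
```

```text
[[475.503 164.362   8.   ]
 [535.703 132.613   8.   ]
 [508.395  81.448   8.   ]
 [448.411 111.588   8.   ]] [68.059 57.997 67.131 59.321]
[491.412 123.356  56.   ]
[[ 437.23   -14.932    8.   ]
 [ 622.259  -30.124    8.   ]
 [ 424.566 -135.737    8.   ]] 185.65178750864163 121.4661151648112
```

View pics/w1a.png

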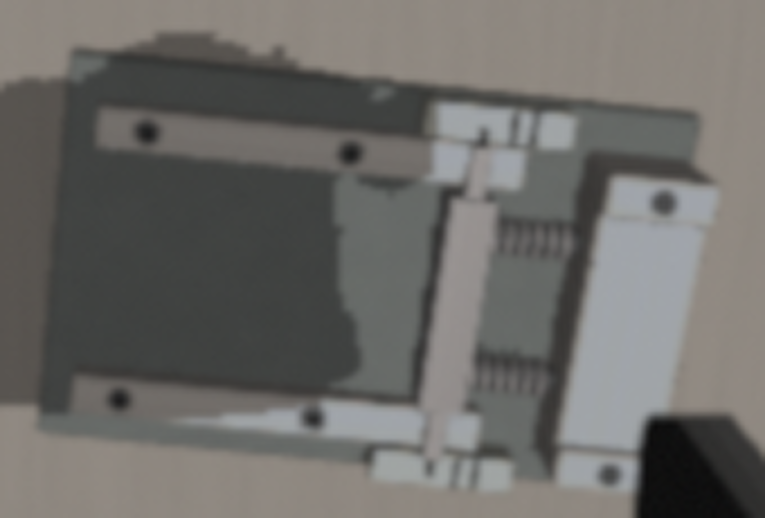

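View pics/w1b.png

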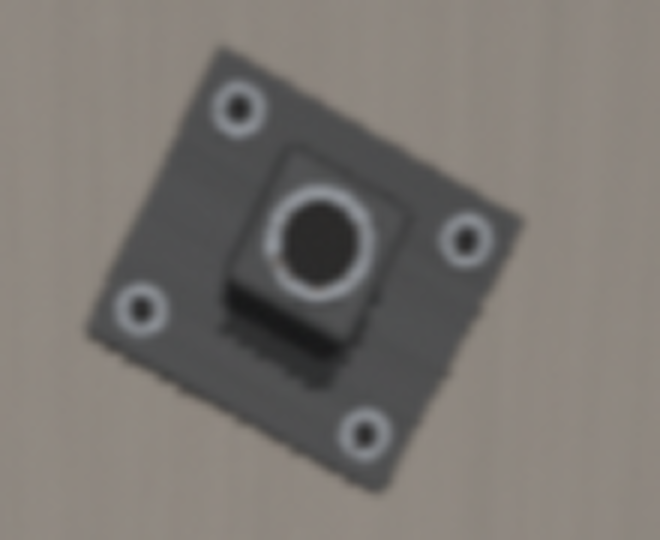

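Run:
```python
from h import *
import pickle;c=pickle.load(open('w1.pkl','rb'))
cb=lambda L,f,o:[((x+.5)/f-.5+o[0],(y+.5)/f-.5+o[1]) for x,y in L]
px=cb([(220,47),(523,220),(380,492),(88,333)],6,(235,10))
v,e,W=fit(c,[(-35,30,8),(35,30,8),(35,-30,8),(-35,-30,8)],px,(490,120,-.48));print('socket',v[:2],np.degrees(v[2]),e)
px=cb([(294,147),(410,215)],6,(235,10))
v2,e,W=fit(c,[(-13,13,56),(13,13,56)],px,v);print('post',v2[:2],np.degrees(v2[2]),e)
px=cb([(72,50),(700,115),(38,430),(97,148),(76,374)],4.5,(225,155))
v,e,W=fit(c,[(-95,62,8),(95,62,8),(-95,-62,8),(-85,36,18),(-85,-36,18)],px,(525,-80,-.1));print('jig',v[:2],np.degrees(v[2]),e)
```

```text
socket [491.247 122.904] -26.7827875735497 0.821228600397717
post [490.864 122.009] -27.362854393602465 0.9118842667417653
jig [523.638 -84.61 ] -5.563404703097662 1.1328729265342758
```

Run:
```python
from h import *
plan((465,250,250),0)
```

```text
offset [ 2.     6.289 -0.014] twist [-0.027 -0.001  0.003]
```

Emit:
carry_out --offset '[[2,6.3,0],[2,6.3,0],[2,6.3,0],[2,6.3,0],[2,6.3,0],[2,6.3,0],[2,6.3,0],[2,6.3,0],[2,6.3,0]]' --twist '[[0,0,0],[0,0,0],[0,0,0],[0,0,0],[0,0,0],[0,0,0],[0,0,0],[0,0,0],[0,0,0]]' --gripper '[255,255,255,255,255,255,255,255,255]' --force 40

```text
time: 4.57
position: [465.0, 251.9, 249.7]
orientation: [-0.001, 1.572, 0.001]
ft_force: [0.6, 0.3, 0.5]
grip_width: 0.005
```

Run:
```python
from h import *
print(ctrl.sense()['position'],ctrl.sense()['dq'],ctrl.sense()['grip_width'])
c=ctrl.calibration('wrist');im=ctrl.snapshot('wrist');cv2.imwrite('pics/w2.png',cv2.resize(im,(768,576)))
cv2.imwrite('pics/w2r.png',im)
for t,z in [("indicator",0),("key_large_top",40),("key_small_top",40),("key_bar_top",40)]:
    print(t,[(round(d['score'],2),np.round(d['centre'],1),atz(c,d['centre'],z)) for d in ctrl.tip_of('wrist',t)])
import pickle;pickle.dump(c,open('w2.pkl','wb'))
```

```text
[464.956 251.888 249.66 ] [ 0.038 -0.024  0.027 -0.001 -0.001  0.004  0.01 ] 0.005031722891438718
indicator [(0.93, array([280.5, 109.5]), array([481.912, 307.962,   0.   ])), (0.36, array([251.3,  62.7]), array([451.416, 354.436,   0.   ]))]
key_large_top [(0.71, array([266.8, 157.6]), array([467.212, 263.414,  40.   ]))]
key_small_top [(0.75, array([257.5, 110.8]), array([458.297, 308.161,  40.   ]))]
key_bar_top [(0.84, array([252.1,  60.7]), array([453.607, 352.525,  40.   ]))]
```

View pics/w2.png

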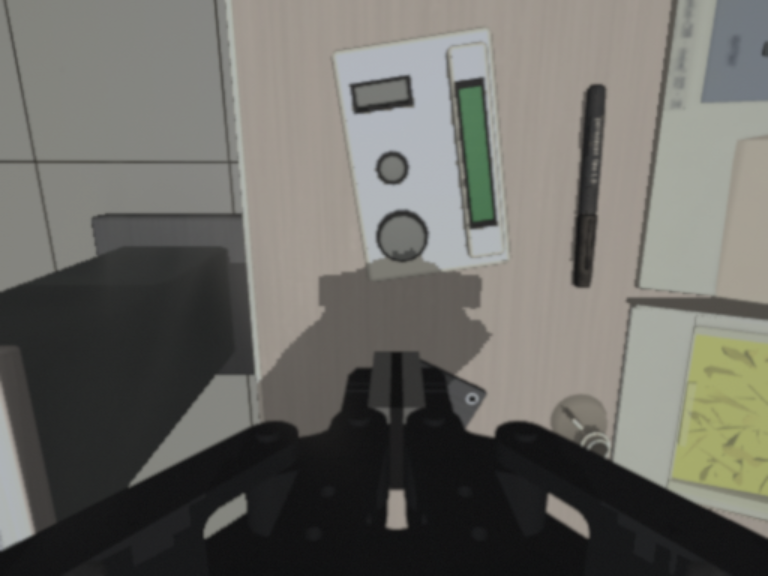

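Run:
```python
from h import *
plan((467.2,263.4,75),0)
plan((467.2,263.4,57),0)
```

```text
offset [4.39  0.329 0.026] twist [-0.03   0.01   0.004]
offset [4.84  0.329 0.025] twist [-0.03   0.01   0.004]
```

Emit:
carry_out --offset '[[4.39,0.29,0.05],[4.39,0.29,0.05],[4.39,0.29,0.05],[4.39,0.29,0.05],[4.39,0.29,0.05],[4.39,0.29,0.05],[4.39,0.29,0.05],[4.5,0.29,0.05],[4.62,0.29,0.05],[4.72,0.29,0.05],[4.8,0.29,0.05],[4.8,0.29,0.05],[4.8,0.29,0.05],[4.8,0.29,0.05]]' --twist '[[0,0,0],[0,0,0],[0,0,0],[0,0,0],[0,0,0],[0,0,0],[0,0,0],[0,0,0],[0,0,0],[0,0,0],[0,0,0],[0,0,0],[0,0,0],[0,0,0]]' --gripper '[255,255,255,255,255,255,255,255,255,255,255,255,255,255]'

```text
time: 5.98
position: [467.9, 263.6, 58.8]
orientation: [0.001, 1.569, -0.0]
ft_force: [2.4, -0.3, 2.2]
grip_width: -0.002
```

Run:
```python
from h import *
s=ctrl.sense();print(s['position'],s['ft_force'],s['dq'])
im=ctrl.snapshot('wrist');cv2.imwrite('pics/w3.png',cv2.resize(im,(768,576)))
```

```text
[467.94  263.556  58.759] [ 2.433 -0.278  2.244] [ 0.002  0.001 -0.002 -0.001 -0.001  0.001  0.001]
```

View pics/w3.png

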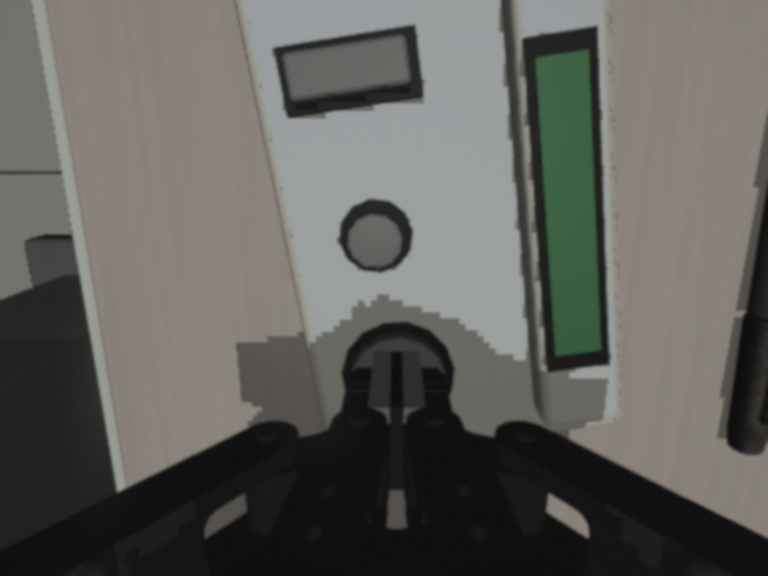

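Emit:
carry_out --offset '[[0.03,0,0],[0.06,0,0],[0.06,0,0],[0.06,0,0]]' --twist '[[0,0,0],[0,0,0],[0,0,0],[0,0,0]]' --gripper '[255,255,255,255]'

```text
time: 6.37
position: [467.9, 263.6, 56.9]
orientation: [0.0, 1.569, -0.0]
ft_force: [0.1, -2.9, 13.5]
grip_width: 0.005
```

Run:
```python
from h import *
s=ctrl.sense();print(s['position'],s['ft_force'],s['dq'])
plan((458.3,308.2,56),0)
plan((453,352.5,56),0)
```

```text
[467.901 263.605  56.852] [ 0.114 -2.892 13.451] [ 0.002 -0.001 -0.    -0.    -0.002 -0.001 -0.001]
offset [ 0.021  1.115 -0.241] twist [-0.005  0.016 -0.001]
offset [ 0.021  2.222 -0.374] twist [-0.005  0.016 -0.001]
```

Emit:
carry_out --offset '[[-0.5,0,0],[-0.5,0,0],[-0.5,1.12,-0.24],[-0.5,1.12,-0.24],[-0.5,1.12,-0.24],[-0.3,1.12,-0.24],[-0.15,1.12,-0.24],[-0.05,1.12,-0.24],[-0.01,1.12,-0.24],[-0.01,1.12,-0.24],[-0.01,1.12,-0.24],[-0.01,1.12,-0.24]]' --twist '[[0,0,0],[0,0,0],[0,0,0],[0,0,0],[0,0,0],[0,0,0],[0,0,0],[0,0,0],[0,0,0],[0,0,0],[0,0,0],[0,0,0]]' --gripper '[255,255,255,255,255,255,255,255,255,255,255,255]'

```text
time: 7.37
position: [457.6, 307.2, 56.7]
orientation: [0.0, 1.571, -0.002]
ft_force: [-5.1, -3.5, 15.8]
grip_width: -0.001
```

Run:
```python
from h import *
s=ctrl.sense();print(s['position'],s['ft_force'],s['dq'])
im=ctrl.snapshot('wrist');cv2.imwrite('pics/w4.png',cv2.resize(im,(768,576)))
plan((453,352.5,56),0)
```

```text
[457.56  307.213  56.704] [-5.128 -3.467 15.761] [-0.    -0.002 -0.    -0.001  0.     0.     0.001]
offset [ 0.016  1.131 -0.115] twist [-0.014 -0.002  0.014]
```

View pics/w4.png

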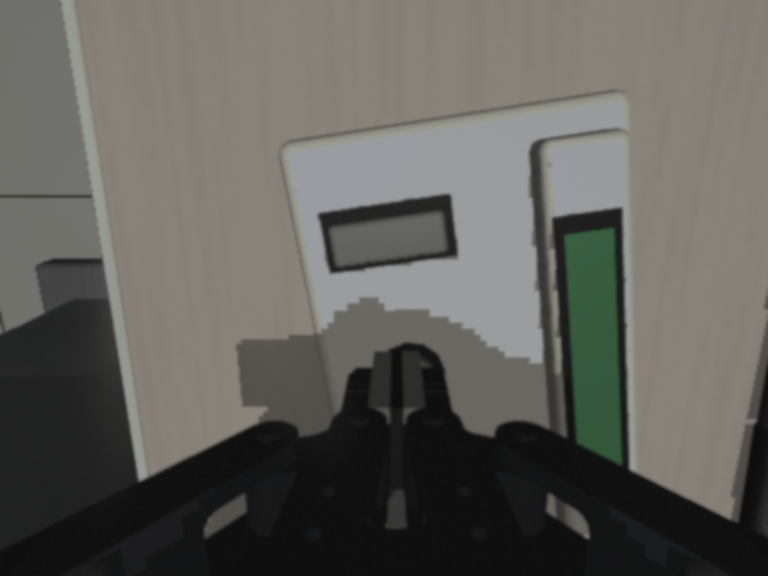

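Emit:
carry_out --offset '[[-0.5,0,0],[-0.5,0,0],[-0.5,1.13,-0.08],[-0.5,1.13,-0.08],[-0.5,1.13,-0.08],[-0.3,1.13,-0.08],[-0.15,1.13,-0.08],[-0.05,1.13,-0.08],[-0.01,1.13,-0.08],[-0.01,1.13,-0.08],[-0.01,1.13,-0.08],[-0.01,1.13,-0.08]]' --twist '[[0,0,0],[0,0,0],[0,0,0],[0,0,0],[0,0,0],[0,0,0],[0,0,0],[0,0,0],[0,0,0],[0,0,0],[0,0,0],[0,0,0]]' --gripper '[255,255,255,255,255,255,255,255,255,255,255,255]'

```text
time: 8.42
position: [454.9, 351.8, 56.9]
orientation: [0.0, 1.57, -0.003]
ft_force: [-2.9, -5.1, 12.8]
grip_width: -0.004
```

Run:
```python
from h import *
s=ctrl.sense();print(s['position'],s['ft_force'],s['joint_pos'])
im=ctrl.snapshot('wrist');cv2.imwrite('pics/w5.png',cv2.resize(im,(768,576)))
a=np.radians(-27)
for y in (a,a+np.pi/2):
  plan((491,60,150),y)
```

```text
[454.895 351.819  56.893] [-2.918 -5.068 12.834] [-0.153  0.569 -0.738  1.712  0.438  1.034 -1.044]
offset [-2.313 -7.298  0.919] twist [4.48  0.008 0.018]
offset [-2.313 -7.298  0.919] twist [-10.52   -0.008   0.019]
```

View pics/w5.png

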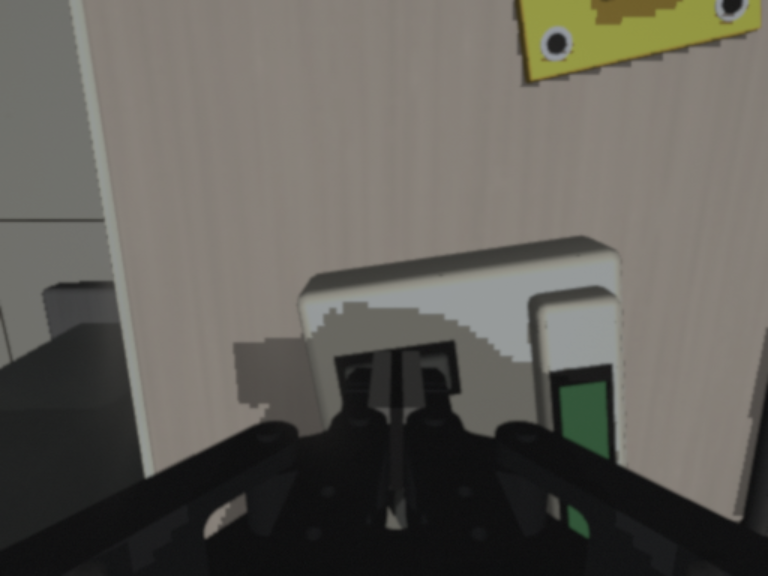

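Run:
```python
from h import *
plan((464,69,150),np.radians(-27))
```

```text
offset [-2.314 -7.074  0.243] twist [4.48  0.008 0.018]
```

Emit:
carry_out --offset '[[-1,0,0],[-1.9,0,0],[-2.3,-7.07,0.24],[-2.3,-7.07,0.24],[-2.3,-7.07,0.24],[-2.3,-7.07,0.24],[-2.3,-7.07,0.24],[-2.3,-7.07,0.24],[-2.3,-7.07,0.24],[-2.3,-7.07,0.24],[-2.3,-7.07,0.24],[-2.3,-7.07,0.24],[-2.3,-7.07,0.24]]' --twist '[[0,0,0],[0,0,0],[4.48,0,0],[4.48,0,0],[4.48,0,0],[4.48,0,0],[4.48,0,0],[4.48,0,0],[4.48,0,0],[4.48,0,0],[4.48,0,0],[4.48,0,0],[4.48,0,0]]' --gripper '[255,255,255,255,255,255,0,0,0,0,0,0,0]'

```text
time: 9.55
position: [463.6, 71.6, 148.2]
orientation: [0.367, 1.54, -0.367]
ft_force: [0.3, 0.4, -0.5]
grip_width: 0.972
```

Run:
```python
from h import *
s=ctrl.sense();print(s['position'],s['dq'],s['ft_force'],s['joint_pos'])
c=ctrl.calibration('wrist');im=ctrl.snapshot('wrist');cv2.imwrite('pics/w6.png',cv2.resize(im,(768,576)))
cv2.imwrite('pics/w6r.png',im)
import pickle;pickle.dump(c,open('w6.pkl','wb'))
for t,z in [("socket_center",28)]:
    print(t,[(round(d['score'],2),np.round(d['centre'],1),atz(c,d['centre'],z)) for d in ctrl.tip_of('wrist',t)])
```

```text
[463.611  71.616 148.24 ] [-0.015  0.003 -0.005 -0.004  0.001  0.004  0.001] [ 0.254  0.394 -0.496] [ 0.37   0.187 -0.649  1.903  0.126  1.093 -0.796]
socket_center [(0.68, array([266.2, 112.6]), array([491.009, 123.176,  28.   ]))]
```

View pics/w6.png

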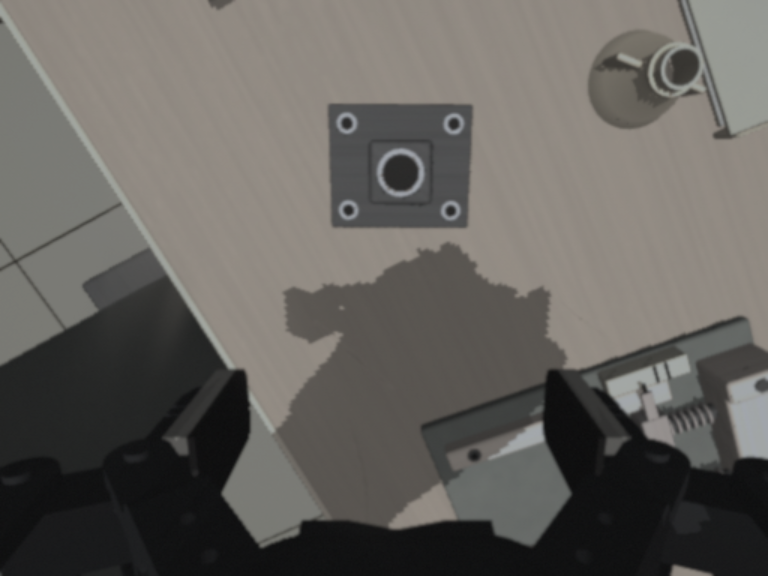

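Run:
```python
from h import *
import pickle;c=pickle.load(open('w6.pkl','rb'))
f=[(-35,30,8),(35,30,8),(35,-30,8),(-35,-30,8),(-13,13,56),(13,13,56),(13,-13,56),(-13,-13,56)]
p=(np.array([(328,104),(473,104),(467,228),(332,228),(370,140),(432,140),(432,204),(370,204)])+.5)/1.5-.5
for sl in (slice(0,8),slice(0,4),slice(4,8)):
  v,e,W=fit(c,f[sl],p[sl],(491,123,-.47));print(v[:2],np.degrees(v[2]),e)
v,e,W=fit(c,f,p,(491,123,-.47))
for z in (100,42):plan((v[0],v[1],z),v[2])
```

```text
[491.258 122.796] -26.9749166021289 0.9275029211989363
[491.165 122.74 ] -27.01621412778234 0.40504613970307446
[491.321 122.834] -26.797422687412848 0.9285792425998807
offset [1.209 1.445 0.044] twist [ 0.036 -0.005 -0.003]
offset [2.659 1.444 0.045] twist [ 0.036 -0.005 -0.003]
```

Emit:
carry_out --offset '[[0.8,1.44,0.04],[1.2,1.44,0.04],[1.2,1.44,0.04],[1.9,1.44,0.04],[2.5,1.44,0.04],[2.7,1.44,0.04],[2.7,1.44,0.04],[2.7,1.44,0.04],[2.7,1.44,0.04],[2.7,1.44,0.04],[2.7,1.44,0.04],[2.7,1.44,0.04],[2.7,1.44,0.04],[2.7,1.44,0.04],[2.7,1.44,0.04],[2.7,1.44,0.04]]' --twist '[[0,0,0],[0,0,0],[0,0,0],[0,0,0],[0,0,0],[0,0,0],[0,0,0],[0,0,0],[0,0,0],[0,0,0],[0,0,0],[0,0,0],[0,0,0],[0,0,0],[0,0,0],[0,0,0]]' --gripper '[0,0,0,0,0,0,0,0,255,255,255,255,255,255,255,255]' --force 60

```text
time: 10.98
position: [491.9, 121.4, 41.2]
orientation: [0.368, 1.538, -0.368]
ft_force: [-0.9, -0.6, 6.8]
grip_width: 0.294
```

Run:
```python
from h import *
s=ctrl.sense();print(s['position'],s['dq'],s['ft_force'],s['grip_width'])
print(np.degrees(np.arctan2(*R.from_rotvec(s['orientation']).as_matrix()[[1,0],2])))
```

```text
[491.889 121.383  41.241] [-0.    -0.002 -0.001  0.    -0.001  0.    -0.001] [-0.949 -0.634  6.802] 0.29424712195733377
-26.90156001446022
```

```bash
cat >> h.py <<'E'
def J(v,x,y): 
    a=v[2]; return np.array([v[0]+np.cos(a)*x-np.sin(a)*y, v[1]+np.sin(a)*x+np.cos(a)*y])
E
python3 - <<'E'
from h import *
v=(523.6,-84.6,np.radians(-5.56))
plan((*J(v,-45,-30),150),v[2])
E
```

```text
offset [-2.72  -5.34   2.265] twist [-3.557  0.01  -0.004]
```

Emit:
carry_out --offset '[[-0.6,0,0],[-1.4,0,0],[-2.2,0,0],[-2.7,-5.34,2.26],[-2.7,-5.34,2.26],[-2.7,-5.34,2.26],[-2.7,-5.34,2.26],[-2.7,-5.34,2.26],[-2.7,-5.34,2.26],[-2.7,-5.34,2.26],[-2.7,-5.34,2.26],[-2.7,-5.34,2.26],[-2.7,-5.34,2.26],[-2.7,-5.34,2.26]]' --twist '[[0,0,0],[0,0,0],[0,0,0],[-3.56,0,0],[-3.56,0,0],[-3.56,0,0],[-3.56,0,0],[-3.56,0,0],[-3.56,0,0],[-3.56,0,0],[-3.56,0,0],[-3.56,0,0],[-3.56,0,0],[-3.56,0,0]]' --gripper '[255,255,255,255,255,255,255,255,255,255,255,255,255,255]'

```text
time: 12.15
position: [475.5, -108.4, 148.4]
orientation: [0.074, 1.57, -0.073]
ft_force: [-0.4, 0.1, -0.9]
grip_width: 0.297
```

Run:
```python
from h import *
s=ctrl.sense();print(s['position'],s['dq'],s['ft_force'],s['grip_width'],s['joint_pos'])
c=ctrl.calibration('wrist');im=ctrl.snapshot('wrist');cv2.imwrite('pics/w7.png',cv2.resize(im,(768,576)))
cv2.imwrite('pics/w7r.png',im)
import pickle;pickle.dump(c,open('w7.pkl','wb'))
```

```text
[ 475.49  -108.36   148.372] [-0.003 -0.     0.004 -0.003  0.    -0.002  0.002] [-0.406  0.119 -0.889] 0.2974672151267228 [ 0.695  0.223 -0.603  1.859  0.141  1.102 -0.054]
```

View pics/w7.png

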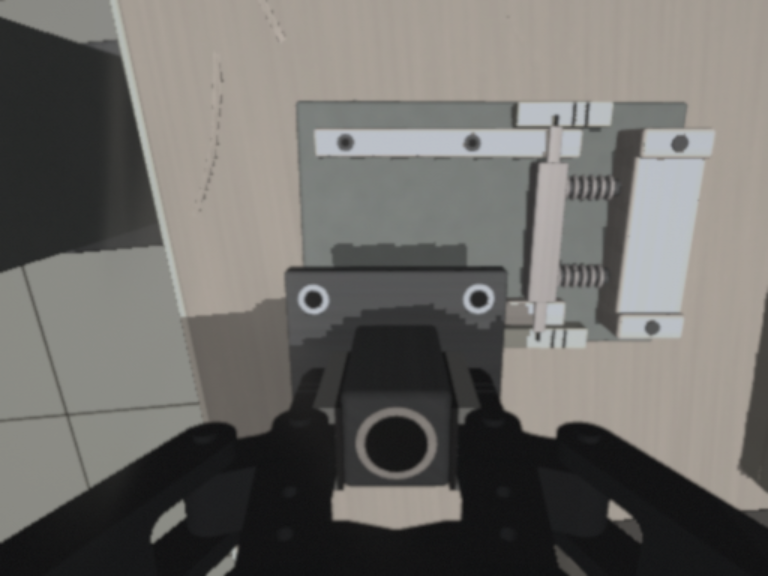

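Run:
```python
from h import *
import pickle;c=pickle.load(open('w7.pkl','rb'))
q=lambda L:(np.array(L)+.5)/1.5-.5
f=[(-95,62,8),(95,62,8),(-85,36,18),(20,34,26),(20,-34,26),(42,36,18)]
p=q([(298,101),(687,103),(317,157),(541,163),(530,302),(581,157)])
for idx in ([0,1,2,3,4,5],[0,1,2],[3,4,2]):
  v,e,W=fit(c,[f[i] for i in idx],p[idx],(523,-84,-.1));print(v[:2],np.degrees(v[2]),e)
v,e,W=fit(c,f,p,(523,-84,-.1));print((proj(c,W(v))-p))
zt=148.4-41.2
h=[(-35,30,zt+8),(35,30,zt+8)]
w,e,W=fit(c,h,q([(288,268),(504,268)]),(475,-108,-.1));print('sock',w[:2],np.degrees(w[2]),e)
for x,z in ((-45,100),(-45,50)): plan((*J(v,x,-1),z),v[2])
```

```text
[524.157 -85.483] -5.6147607043639765 2.318149799733362
[523.833 -85.764] -5.7956174966728575 2.0413621822776236
[524.609 -85.413] -5.604223403666858 0.3873052387600353
[[-1.075 -0.01 ]
 [ 2.318 -0.697]
 [-0.584  0.137]
 [-0.665 -0.158]
 [-0.607  0.536]
 [ 0.601  0.679]]
sock [ 475.351 -106.127] -5.417292280123606 2.9539793927394555
offset [1.211 0.666 0.032] twist [ 0.04  -0.002 -0.004]
offset [2.461 0.665 0.032] twist [ 0.04  -0.002 -0.004]
```

Emit:
carry_out --offset '[[0.6,0.66,0.03],[1.2,0.66,0.03],[1.6,0.66,0.03],[1.9,0.66,0.03],[2.1,0.66,0.03],[2.25,0.66,0.03],[2.35,0.66,0.03],[2.4,0.66,0.03],[2.4,0.66,0.03],[2.4,0.66,0.03]]' --twist '[[0,0,0],[0,0,0],[0,0,0],[0,0,0],[0,0,0],[0,0,0],[0,0,0],[0,0,0],[0,0,0],[0,0,0]]' --gripper '[255,255,255,255,255,255,255,255,255,255]'

```text
time: 13.03
position: [479.6, -84.1, 53.1]
orientation: [0.076, 1.569, -0.076]
ft_force: [0.6, 0.1, -1.2]
grip_width: 0.295
```

Run:
```python
from h import *
s=ctrl.sense();print(s['position'],s['dq'],s['ft_force'],s['grip_width'])
im=ctrl.snapshot('wrist');cv2.imwrite('pics/w8.png',cv2.resize(im,(768,576)))
im=ctrl.snapshot('side');cv2.imwrite('pics/s8.png',cv2.resize(im[180:290,190:310],None,fx=5,fy=5))
```

```text
[479.573 -84.06   53.072] [ 0.003 -0.003 -0.    -0.002  0.     0.     0.001] [ 0.578  0.144 -1.225] 0.2953075418930806
```

View pics/w8.png

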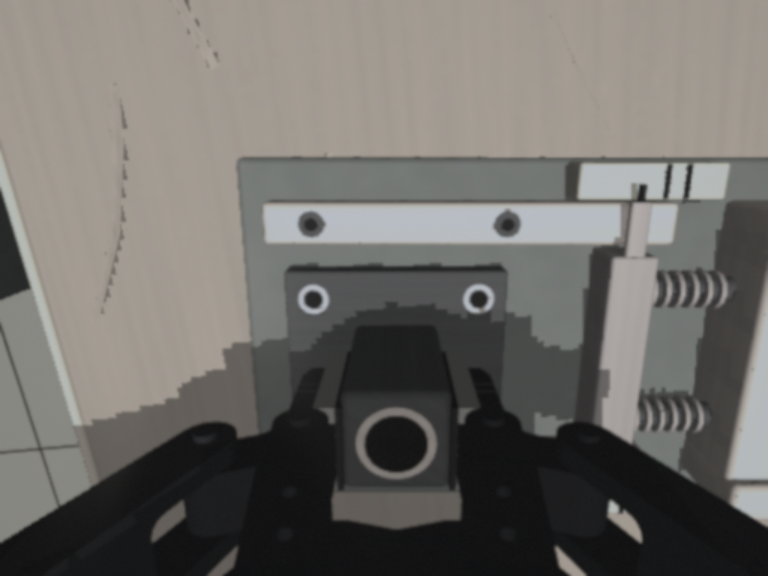

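View pics/s8.png

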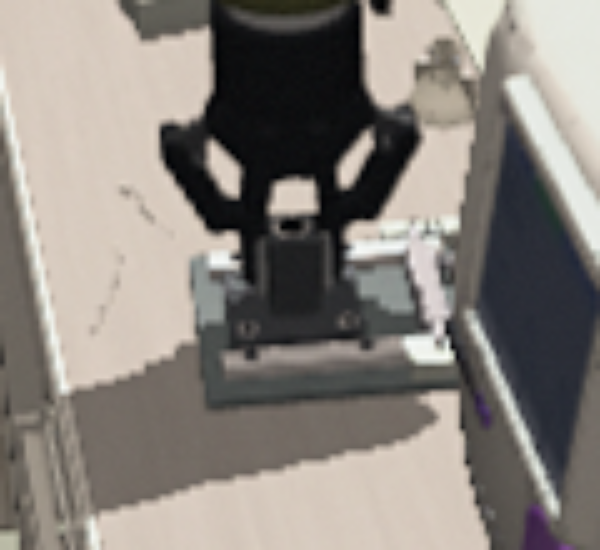

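Emit:
carry_out --offset '[[0.03,0.05,0],[0.06,0.05,0],[0.09,0.05,0],[0.09,0.05,0],[0.09,0.05,0]]' --twist '[[0,0,0],[0,0,0],[0,0,0],[0,0,0],[0,0,0]]' --gripper '[255,255,255,255,255]'

```text
time: 13.55
position: [479.5, -81.8, 49.2]
orientation: [0.076, 1.569, -0.076]
ft_force: [-2.0, 1.8, 4.8]
grip_width: 0.296
```

Run:
```python
from h import *
s=ctrl.sense();print(s['position'],s['dq'],s['ft_force'],s['torque'])
```

```text
[479.48  -81.786  49.237] [ 0.001 -0.     0.    -0.    -0.001  0.001 -0.001] [-1.98   1.803  4.79 ] [ 0.136  0.405 -0.009]
```

Emit:
carry_out --offset '[[-0.02,0,0],[-0.02,0,0.15],[-0.02,0,0.3],[-0.02,0,0.45],[-0.02,0,0.6],[-0.02,0,0.65],[-0.02,0,0.65],[-0.02,0,0.65]]' --twist '[[0,0,0],[0,0,0],[0,0,0],[0,0,0],[0,0,0],[0,0,0],[0,0,0],[0,0,0]]' --gripper '[255,255,255,255,255,255,255,255]'

```text
time: 14.22
position: [505.2, -84.3, 49.5]
orientation: [0.076, 1.57, -0.075]
ft_force: [-0.1, -0.2, -1.3]
grip_width: 0.299
```

Run:
```python
from h import *
s=ctrl.sense();print(s['position'],s['dq'],s['ft_force'],s['torque'])
im=ctrl.snapshot('wrist');cv2.imwrite('pics/w9.png',cv2.resize(im,(768,576)))
```

```text
[505.176 -84.29   49.494] [ 0.003 -0.007 -0.002  0.012 -0.002 -0.    -0.001] [-0.118 -0.203 -1.253] [0.012 0.013 0.008]
```

View pics/w9.png

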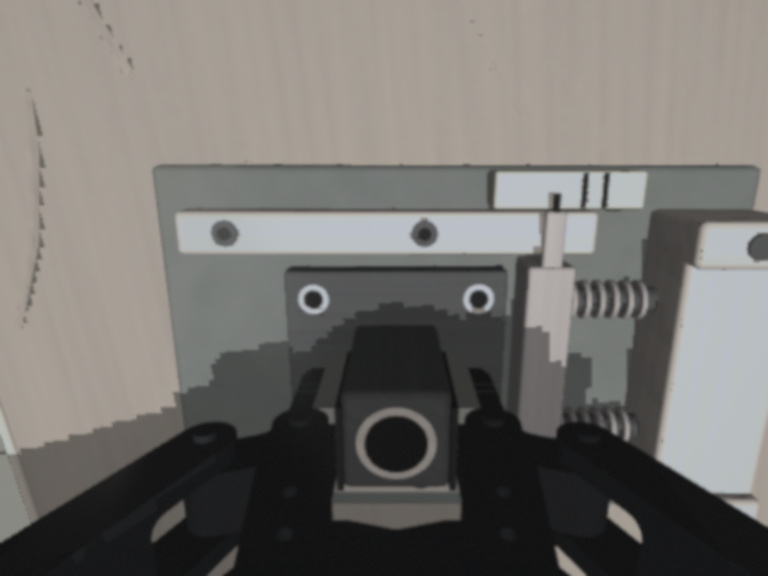

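Emit:
carry_out --offset '[[0,0,0.05],[0,0,0.1],[0,0,0.15],[0,0,0.2],[0,0,0.25],[0,0,0.28],[0,0,0.28],[0,0,0.28],[0,0,0.28]]' --twist '[[0,0,0],[0,0,0],[0,0,0],[0,0,0],[0,0,0],[0,0,0],[0,0,0],[0,0,0],[0,0,0]]' --gripper '[255,255,255,255,255,255,255,255,255]'

```text
time: 15.02
position: [515.5, -85.5, 49.4]
orientation: [0.076, 1.571, -0.076]
ft_force: [-4.8, 0.6, -0.2]
grip_width: 0.299
```

Run:
```python
from h import *
s=ctrl.sense();print(s['position'],s['dq'],s['ft_force'],s['torque'])
im=ctrl.snapshot('wrist');cv2.imwrite('pics/w10.png',cv2.resize(im,(768,576)))
```

```text
[515.529 -85.5    49.4  ] [ 0.    -0.001 -0.001  0.001  0.     0.     0.   ] [-4.763  0.648 -0.236] [ 0.111  1.174 -0.162]
```

View pics/w10.png

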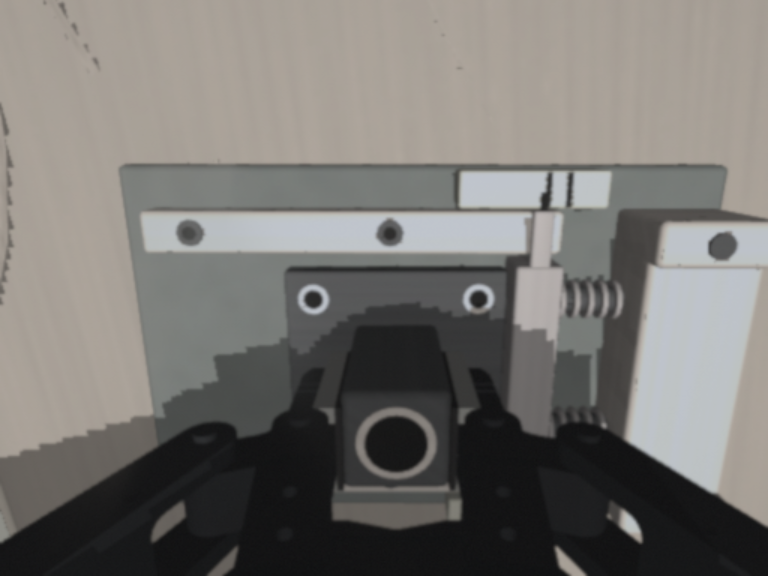

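Emit:
carry_out --offset '[[0,0,0.04],[0,0,0.08],[0,0,0.12],[0,0,0.14],[0,0,0.14],[0,0,0.14]]' --twist '[[0,0,0],[0,0,0],[0,0,0],[0,0,0],[0,0,0],[0,0,0]]' --gripper '[255,255,255,255,255,255]'

```text
time: 15.57
position: [520.1, -85.9, 49.4]
orientation: [0.076, 1.574, -0.076]
ft_force: [-10.9, 0.8, 7.4]
grip_width: 0.299
```

Run:
```python
from h import *
s=ctrl.sense();print(s['position'],s['dq'],s['ft_force'],s['torque'],s['orientation'])
im=ctrl.snapshot('wrist');cv2.imwrite('pics/w11.png',cv2.resize(im,(768,576)))
cv2.imwrite('pics/w11b.png',cv2.resize(im[105:185,280:430],None,fx=5,fy=5,interpolation=cv2.INTER_CUBIC))
im=ctrl.snapshot('side');cv2.imwrite('pics/s11.png',cv2.resize(im[180:290,190:310],None,fx=5,fy=5))
```

```text
[520.053 -85.891  49.422] [ 0.001 -0.001  0.001  0.001  0.001 -0.001  0.   ] [-10.876   0.773   7.372] [ 0.256  2.333 -0.135] [ 0.076  1.574 -0.076]
```

View pics/w11.png

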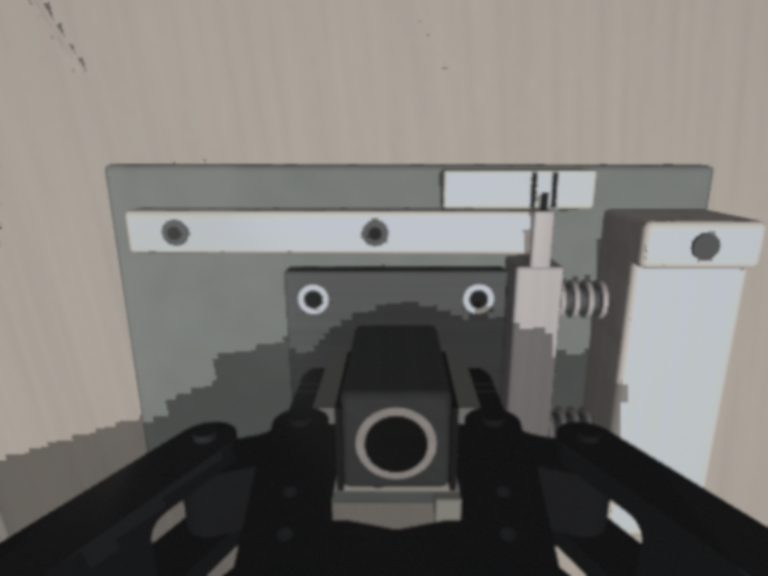

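View pics/w11b.png

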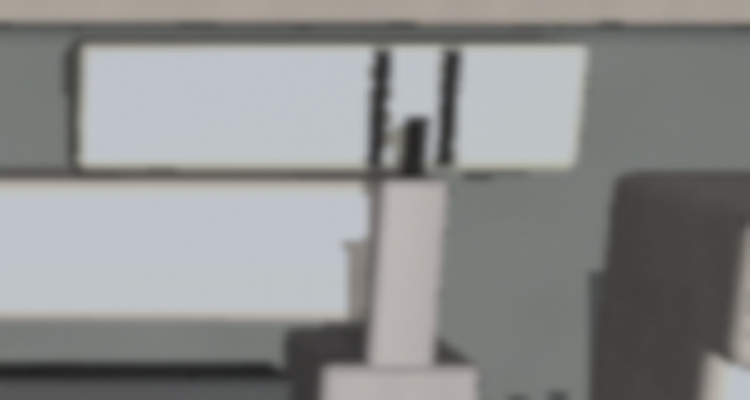

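View pics/s11.png

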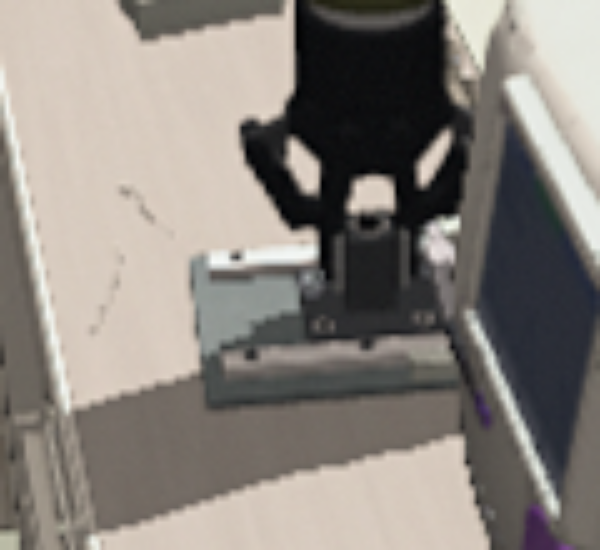

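Emit:
carry_out --offset '[[0,0,0],[0,0,0],[0,0,0],[0,0,0],[0,0,0],[0,0,0],[0,0,0],[0,0,0],[0,0,0],[0,0,0],[0,0,0],[0,0,0],[0,0,0],[0,0,0],[0,0,0],[0,0,0],[0,0,0],[0,0,0],[0,0,0],[0,0,0]]' --twist '[[0,0,0],[0,0,0],[0,0,0],[0,0,0],[0,0,0],[0,0,0],[0,0,0],[0,0,0],[0,0,0],[0,0,0],[0,0,0],[0,0,0],[0,0,0],[0,0,0],[0,0,0],[0,0,0],[0,0,0],[0,0,0],[0,0,0],[0,0,0]]' --gripper '[255,255,255,255,255,255,255,255,255,255,255,255,255,255,255,255,255,255,255,255]'

```text
time: 17.33
position: [520.0, -86.0, 49.4]
orientation: [0.076, 1.574, -0.076]
ft_force: [-10.4, 1.0, 7.3]
grip_width: 0.298
```

Emit:
carry_out --offset '[[0,0,0],[0,0,0],[0,0,0],[0,0,0],[0,0,0],[0,0,0],[0,0,0],[0,0,0],[0,0,0],[0,0,0],[0,0,0],[0,0,0],[0,0,0],[0,0,0],[0,0,0],[0,0,0],[0,0,0],[0,0,0],[0,0,0],[0,0,0]]' --twist '[[0,0,0],[0,0,0],[0,0,0],[0,0,0],[0,0,0],[0,0,0],[0,0,0],[0,0,0],[0,0,0],[0,0,0],[0,0,0],[0,0,0],[0,0,0],[0,0,0],[0,0,0],[0,0,0],[0,0,0],[0,0,0],[0,0,0],[0,0,0]]' --gripper '[255,255,255,255,255,255,255,255,255,255,255,255,255,255,255,255,255,255,255,255]'

```text
time: 19.0
position: [520.0, -85.9, 49.4]
orientation: [0.076, 1.574, -0.076]
ft_force: [-10.4, 0.8, 7.4]
grip_width: 0.295
```

Run:
```python
from h import *
s=ctrl.sense();print(s['time'],s['position'],s['ft_force'],s['torque'],s['orientation'])
im=ctrl.snapshot('wrist');cv2.imwrite('pics/w12r.png',im)
cv2.imwrite('pics/w12b.png',cv2.resize(im[105:185,280:430],None,fx=5,fy=5,interpolation=cv2.INTER_CUBIC))
```

```text
19.0 [520.04  -85.894  49.411] [-10.385   0.762   7.412] [ 0.288  2.311 -0.101] [ 0.076  1.574 -0.076]
```

View pics/w12b.png

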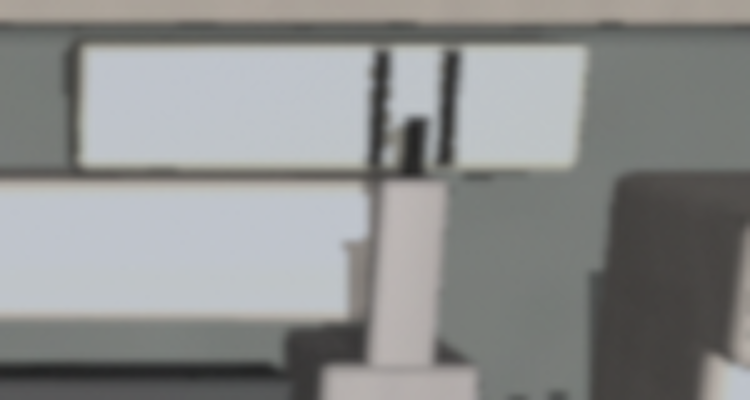

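Run:
```python
from h import *
print(ctrl.close_job()); s=ctrl.sense();print(s['time'],s['position'],s['ft_force'])
```

```text
the job is handed in; nothing more can be done
None
the job is handed in; nothing more can be done
```

I pressed the three keys in order, laid the socket on the jig bed, and pushed it against the shoe. It was still held there when I handed the job in, at about 19 s of the 67 s allowed. The hand-in gives no verdict, so the checks below are my own.

- **Keys:** I pressed the large round key, then the small round key, then the long bar. Each read 13 to 16 N, which means it was fully down, and I lifted clear of each before the next. The shoe was untouched throughout.
- **Socket:** I gripped it by its post at 60 N and lowered it between the rails with a 60 mm side facing the shoe. I then pushed in small steps and held it for more than 3 s.
- **Final position:** The visible pointer stood midway between its two lines before and after the hold. The other pointer was hidden from the wrist camera. The arm did not move during the hold beyond 0.1 mm, and the socket looked square and flat on the bed.
- **Other objects:** I did not touch the tape roll, the funnel adapter, the marker or the yellow look-alike. I did not measure their positions again at the end.

**Where the readings disagree:** The arm position puts the shoe in by about 10.6 mm. The picture says about 12 mm. The 10.4 N push would mean about 13 mm, but it includes some friction on the bed. All three are within the 9 to 15 mm band.

The arm also read about 7 N upward while holding, so the socket was resting on the bed with some pressure.

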